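# Fit the spring retaining clip to the stirrer drive's spindle

## Robot

A 6-joint arm with a two-finger parallel gripper is mounted at the origin on a cart in front of the work surface, level with it; the furniture and walls round the work are solid. World frame = base frame: x ahead of the robot, y to its left, z up, the work surface at z = 0. Lengths are in mm, angles in rad, forces in N, time in s.
With the tool pointing down it reaches from about 325 to 900 mm from the base axis. Payload 6.1 kg.
Tool frame: the origin (TCP) lies midway between the tips of the shut fingers; the grasp point (between the pads) lies 19 mm behind it; z points along the fingers, y is the line along which they close (so a half turn about z gives the same grasp; the last joint's range is limited). The gripper opens to 85 mm and grips with 20 to 120 N. Pads are 22 mm wide; open, the fingers measure 114 mm over their backs; the gripper's body (76 mm by 85 mm) begins 54 mm behind the grasp point. The pads swing forward as they close: fully open they stand 13 mm farther back than shut.
Start: joints at [-0.126, 0.22, 1.526, -0, 1.395, -0.126], TCP at [624.993, -0.003, 231.3] pointing down, gripper open.
Joint ranges: [-2.98, 2.98], [-0.91, 2.08], [0.09, 2.57], [-1.24, 4.39], [0.2, 2.65], [-2.68, 2.68]. Speed limits (rad/s): [2.57, 2.57, 3.01, 3.14, 3.14, 3.14].

## Interface

Orientations are given as [roll, pitch, yaw] about the fixed x, y, z axes, in that order (R = Rz(yaw) Ry(pitch) Rx(roll)).
In Python, from station import state, imaging, workorder, nets gives the robot as it stands.
- The arm moves only by the tool step_arm, never from a script. Its argument "targets" is a list of rows, each an object with "dp": the shift along the tool's x, y, z in mm, a list of three; "spin": the turn about the tool's z in degrees; "claw": the opening, from -1 (shut) to 1 (fully open). A call has 1 to 5 rows; each row is the pose to reach, as a shift and turn from the pose commanded when the call began, along the tool's axes at that moment; what a row does not reach only later rows make up. A row lasts 1/12 s, in which the tool goes at most 41.7 mm and 7.16 degrees, less where a joint would pass 70% of its speed; a pose out of reach is approached as far as the arm can. A call with a gripper value outside its range is refused whole. The fingers move at their own pace and stop on an object; "squeeze" is the grip in N (left out, the last holds). Time passes only in rows, so rows that repeat a pose let the fingers close. It gives the time, the measured TCP pose, the force, the opening and the grip force at its end, in the units of the state.
- state(): the state, without advancing time (a new reading comes with each control period).
- imaging.snapshot(name): name is "scene" or "side" or "wrist"; returns (picture, depth): 384x512x3 uint8, red, green, blue; 384x512 float32, mm along the optical axis (not along the pixel's ray), 0 where there is no reading.
- imaging.calibration(name): a dict with "fovy" (degrees; the focal length in pixels is half the picture's height over the tangent of half this angle, whatever the lens; pixels are square), "cx", "cy" (the principal point, pixels), "k1" (the pictures are not rectified: a ray, as slopes to the right and down, at radius r is drawn at 1 + k1 r^2 times it, then the intrinsics apply), "view" (4x4, takes a point from world to camera coordinates). Camera axes: x right, y down, z forward; pixel columns grow to the right and rows downward; lengths in mm; the calibration is good to about 2 mm. A picture is of the moment at which its call begins: read the wrist's pose just before it. calibration takes no time and is no camera call; for the wrist camera it gives the pose at the moment of the call.
- workorder.job_done(): hands the job in; it is judged then, once.
Trained networks look in the newest picture that a camera, given by its name, has taken for a name from the list of things; names that differ only in an ending like _2 or _b are one class to them, and where a whole thing is asked for, a point or a joint stands for the part that bears it (a point fixed in the world has none). Each returns a list of dicts, best first, with "p" (0 to 1); they miss things now and then, are a little off and sometimes report something else, mostly with a low value. They report only what shows in the picture. A call takes as long as a camera call.
- nets.trace(camera, query): "region" (384x512 bool, what is visible of it) and "rect" ([left, top, right, bottom] in pixels, round what is visible of it).
- nets.mark_of(camera, query): "position" ([column, row] in pixels: a listed point, or the origin of a listed thing).
The state is a dict: "time": time; "joint_positions": joint angles; "joint_velocities": joint speeds; "joint_efforts": joint torques, N m; "tcp_pos": TCP position; "eef_rot": TCP orientation; "wrist_force": force on the tool from outside, world axes, zero at the start; "ft_torque": the same for the moment, N m; "grip_width": finger opening in mm; "gripper_force": force on a finger pad.
Only numpy, scipy, OpenCV 4.12 (cv2) and the standard library are available. Lean on these libraries where they do the work, as an engineer would, in place of code of your own. Each camera call takes 0.05 s, during which the arm holds its last target. There are 200 camera calls.

## Task

Fit the larger of the two spring clips to the stirrer drive: squeeze its two upright ears together to spread it, lower it spread over the spindle's head, and let it contract into the groove below the head, so that it sits level and closed round the spindle. Let go of it, and leave the smaller clip where it lies.

Things in the scene. Friction and masses are not known exactly. Their poses are not given: they have to be found in the camera images.
- clip_bore (a point): Centre of the bore, 6 mm above the underside, of the larger of two flat-lying dark steel spring clips: an egg-shaped ring, 12 mm high, 92 mm long; halves hinged 45 mm from here along +x; x points from ears to hinge, z up. Four inner lugs: bore 22 mm relaxed, 44 mm fully spread. Point and frame belong to the half at -y: fully spread, they turn 0.28 rad and shift 12 mm off the bore's true centre.
- clip_ears (a point): Midpoint of the larger clip's ears when relaxed, 34 mm from clip_bore along -x, 22 mm above the underside: two upright flat tabs 14 mm long, 5 mm thick, 44 mm high, 59 mm over their outer faces along y. Their arms cross, so pressing them together OPENS the ring (6 N), to a stop at 13 mm over the faces; then the spread bore's centre is 37 mm from their midpoint, towards the hinge. Same frame.
- clip_jaw (a joint): How far the larger clip is spread, rad: 0 relaxed, 0.56 fully spread (stop), about 0.06 closed in the spindle's groove, about 0.2 or more round its head. It springs shut when let go.
- small_clip_bore (a point): Centre of the bore of the smaller clip, 4 mm above its underside: same shape at 0.65 of the size (60 mm long, 38 mm over the ears, 8 mm high, ears 29 mm high); too small for the spindle. Axes as on the larger clip.
- spindle_groove (a point): On the axis of the stirrer drive's upright steel spindle, half-way up its groove, 62 mm above the table. Groove 24 mm in diameter, from the hub's top (50 mm above the table) to the head (74 mm); head 32 mm in diameter to 84 mm, tapering to 14 mm at 98 mm. Below: three paddle arms reaching 90 mm out, on a fixed white gearbox 130 x 110 x 36 mm. The clip may sit at any turn about the spindle.

How it is judged:
By the outcome, as a careful person would: the job done as asked, in the order asked, and still so for the second after the job is handed in, with the robot touching nothing.
It also fails if it takes over 45 s, if anything falls off the work surface, if the arm or the gripper's body presses on something with over 40 N, if the wrist force passes 120 N, or if a joint passes its speed limit or range.

## Working session

There is one attempt and no reset: what is moved stays moved. The work goes in short steps, Python scripts to look and compute and a tool call to move; the robot and the scene stay as the last step left them, time stands still between calls to the robot, and variables do not carry over. Pictures are saved under pics/ and viewed, at most 10 in all, crops included, and the job is handed in when it is done.

Besides the shell and the picture viewer there is one more tool, called after ">>>" in YAML: its name, and indented under it one key for each argument. step_arm: Moves the arm, as the interface text tells. Its arguments: {"type":"object","properties":{"targets":{"type":"array","items":{"type":"object","properties":{"dp":{"type":"array","items":{"type":"number"}},"spin":{"type":"number"},"claw":{"type":"number"}}}},"squeeze":{"type":"number"}},"required":["targets"]}

```bash
mkdir -p pics; cat > h.py <<'E'
import numpy as np, cv2
from station import state, imaging, workorder, nets
def snap(cam,fn=None):
    c=imaging.calibration(cam); im,d=imaging.snapshot(cam)
    if fn: cv2.imwrite('pics/'+fn,im[:,:,::-1])
    return c,im,d
def K(c):
    f=192/np.tan(np.radians(c['fovy'])/2); return np.array([[f,0,c['cx']],[0,f,c['cy']],[0,0,1.]]),np.array([c['k1'],0,0,0,0.])
def ray(c,uv):
    k,D=K(c); V=np.array(c['view']); p=cv2.undistortPoints(np.array(uv,float).reshape(-1,1,2),k,D).reshape(-1,2)
    r=np.c_[p,np.ones(len(p))]@V[:3,:3]; o=-V[:3,:3].T@V[:3,3]; return o,r
def atz(c,uv,z):
    o,r=ray(c,uv); return o+r*((z-o[2])/r[:,2:])
def atd(c,uv,d):
    o,r=ray(c,uv); return o+r*np.array(d).reshape(-1,1)
def proj(c,P):
    k,D=K(c);V=np.array(c['view']); return cv2.projectPoints(np.array(P,float).reshape(-1,1,3),cv2.Rodrigues(V[:3,:3])[0],V[:3,3],k,D)[0].reshape(-1,2)
E
python3 - <<'E'
from h import *
Z={'clip_bore':6,'clip_ears':22,'small_clip_bore':4,'spindle_groove':62}
s=state();print(s)
ims=[]
for cam in ['scene','side']:
    c,im,d=snap(cam,cam+'0.png');ims.append(im)
    for q,z in Z.items():
        for r in nets.mark_of(cam,q)[:2]: print(cam,q,round(r['p'],2),np.round(r['position']),np.round(atz(c,r['position'],z)[0]))
c,im,d=snap('wrist','w0.png');print(np.round(c['view'],2),c['fovy'])
cv2.imwrite('pics/a.png',cv2.resize(np.vstack([np.hstack(ims),np.hstack([im,im*0])])[:,:,::-1],(800,600)))
E
```

```text
{'time': 0.0, 'joint_positions': array([-1.26076016e-01,  2.21216754e-01,  1.52764769e+00, -7.43288367e-06,
        1.39470360e+00, -1.26111671e-01]), 'joint_velocities': array([-0.00103386,  0.00088308, -0.00050442, -0.00101197,  0.00083153,
       -0.00011114]), 'joint_efforts': array([-5.06932320e-04, -4.96913910e+01, -3.89390445e+01, -4.46828235e-04,
        1.12446505e-02,  2.49123751e-06]), 'tcp_pos': array([6.24377228e+02, 8.76348857e-02, 2.30185699e+02]), 'eef_rot': array([-3.13963204e+00, -2.41201563e-04,  1.57083305e+00]), 'wrist_force': array([-0.60613771, -0.21883832,  0.23491275]), 'ft_torque': array([ 0.01104834, -0.0164309 ,  0.04081158]), 'gripper_force': 0.0, 'grip_width': 85.33738638865391}
scene clip_bore 0.66 [300. 276.] [ 523. -166.    6.]
scene clip_ears 0.74 [288. 285.] [ 481. -183.   22.]
scene small_clip_bore 0.51 [280. 220.] [567. -13.   4.]
side clip_bore 0.76 [274. 276.] [ 519. -167.    6.]
side clip_ears 0.59 [256. 278.] [ 483. -182.   22.]
side small_clip_bore 0.76 [274. 228.] [560. -32.   4.]
side spindle_groove 0.92 [259. 148.] [598. 232.  62.]
[[ 1.0000e+00 -0.0000e+00 -0.0000e+00 -6.2452e+02]
 [-0.0000e+00 -9.6000e-01  3.0000e-01 -3.8110e+01]
 [-0.0000e+00 -3.0000e-01 -9.6000e-01  3.7921e+02]
 [ 0.0000e+00  0.0000e+00  0.0000e+00  1.0000e+00]] 67.3245926659449
```

View pics/a.png

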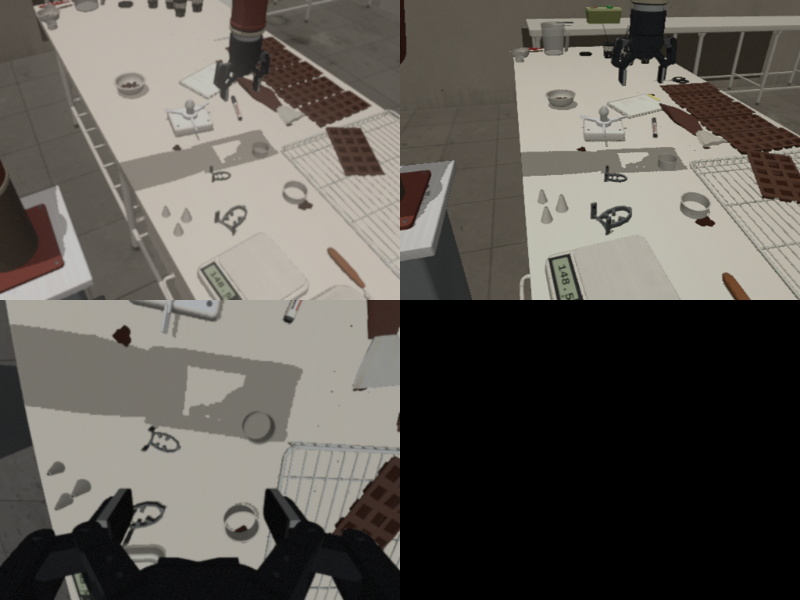

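The overview shows the larger clip at scene px (300,276), the smaller one above it at (280,220), and the spindle at about (240,150). I'll hover over the larger clip next.

>>> step_arm:
  targets:
    - {"dp": [-36, -28, 24], "spin": 7, "claw": 1}
    - {"dp": [-72, -56, 48], "spin": 14, "claw": 1}
    - {"dp": [-108, -84, 72], "spin": 21, "claw": 1}
    - {"dp": [-144, -112, 96], "spin": 28, "claw": 1}
    - {"dp": [-180, -140, 110], "spin": 35, "claw": 1}

```text
time: 0.97
tcp_pos: [509.2, -147.5, 136.8]
eef_rot: [-3.141, 0.0, 0.955]
wrist_force: [0.0, 0.1, -0.9]
grip_width: 85.4
gripper_force: 0.0
```

>>> step_arm:
  targets:
    - {"dp": [0, 0, 0], "spin": 7, "claw": 1}
    - {"dp": [0, 0, 0], "spin": 14, "claw": 1}
    - {"dp": [0, 0, 0], "spin": 21, "claw": 1}
    - {"dp": [0, 0, 0], "spin": 28, "claw": 1}
    - {"dp": [0, 0, 0], "spin": 33, "claw": 1}

```text
time: 1.38
tcp_pos: [510.7, -147.2, 138.3]
eef_rot: [3.141, -0.0, 0.377]
wrist_force: [0.2, 0.0, -0.7]
grip_width: 85.6
gripper_force: 0.0
```

```bash
cat >> h.py <<'E'
from scipy.spatial.transform import Rotation as Ro
def dp(target,s=None):
    s=s or state(); R=Ro.from_euler('xyz',s['eef_rot']).as_matrix(); return R.T@(np.array(target)-s['tcp_pos'])
E
python3 - <<'E'
from h import *
s=state();print(s['time'],s['tcp_pos'],s['eef_rot'])
c,im,d=snap('wrist','w1.png')
for q,z in {'clip_bore':6,'clip_ears':22,'small_clip_bore':4}.items():
    for r in nets.mark_of('wrist',q)[:2]: print(q,round(r['p'],2),np.round(r['position']),np.round(atz(c,r['position'],z)[0],1))
E
```

```text
1.3833 [ 510.70470752 -147.19790948  138.31969786] [ 3.14137738e+00 -2.49537324e-04  3.77313776e-01]
clip_bore 0.77 [278. 187.] [ 513.8 -173.1    6. ]
clip_bore 0.21 [150.  81.] [563.  -26.8   6. ]
clip_ears 0.77 [273. 219.] [ 486.3 -177.8   22. ]
small_clip_bore 0.75 [153.  79.] [565.5 -28.4   4. ]
```

View pics/w1.png

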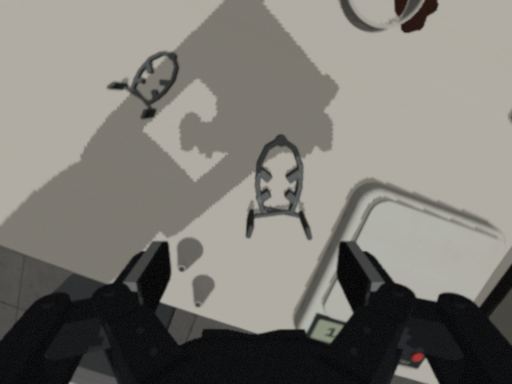

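The larger clip is centred at (280,187), with its hinge at (281,140) and ears at (250,222) and (306,222). The cones at (188,255) and (203,290) lie left of the left ear. I'll use the depth points to find the exact ear pose, and what stands nearby.

```bash
python3 - <<'E'
from h import *
c,im,d=snap('wrist')
v,u=np.mgrid[0:384,0:512]; m=(d>0)
P=atd(c,np.c_[u[m],v[m]],d[m]).reshape(-1,3); uu=u[m];vv=v[m]
reg=(uu>235)&(uu<325)&(vv>125)&(vv<248)
Q=P[reg]
print('table z',np.median(Q[:,2]))
def show(n,A): print(n,len(A),np.round(A.mean(0),1),np.round(A.min(0),1),np.round(A.max(0),1))
ring=Q[(Q[:,2]>6)&(Q[:,2]<18)]; show('ring',ring)
e=Q[(Q[:,2]>20)]; 
a,b=[e[P_] for P_ in ((e[:,1]>-178),(e[:,1]<=-178))]
show('earL',a);show('earR',b)
ta=a[a[:,2]>38];tb=b[b[:,2]>38];show('tL',ta);show('tR',tb)
h=atz(c,[[281,140]],9)[0];mid=(ta.mean(0)+tb.mean(0))/2;print('hinge',h,'mid',mid,'ang',np.degrees(np.arctan2(*(h-mid)[[1,0]])),'earline',np.degrees(np.arctan2(*(ta-0).mean(0)[[1]]-tb.mean(0)[[1]],(ta.mean(0)-tb.mean(0))[0])) if 0 else np.degrees(np.arctan2((ta.mean(0)-tb.mean(0))[1],(ta.mean(0)-tb.mean(0))[0])))
co=P[(uu>170)&(uu<218)&(vv>230)&(vv<310)];co=co[co[:,2]>8];show('cones',co)
sc=P[(uu>300)&(uu<420)&(vv>180)&(vv<240)];sc=sc[sc[:,2]>8];show('scale',sc)
E
```

```text
table z -0.7669669342982104
ring 1597 [ 519.8 -169.9   11. ] [ 468.3 -209.8    6. ] [ 562.4 -143.7   17.9]
earL 137 [ 476.4 -157.6   36.8] [ 468.3 -160.7   20.2] [ 481.1 -155.7   44.4]
earR 134 [ 494.7 -206.9   37.4] [ 487.9 -213.7   20.1] [ 499.3 -203.3   44.5]
tL 79 [ 475.3 -158.1   42.5] [ 468.3 -160.7   38.3] [ 480.9 -155.8   44.4]
tR 82 [ 493.9 -207.9   42.2] [ 487.9 -213.7   38.6] [ 499.  -203.4   44.5]
hinge [ 557.79585937 -156.23444674    9.        ] mid [ 484.56016983 -182.96451564   42.35204845] ang 20.05142091967874 earline 110.46947356288776
cones 899 [ 402.  -123.9   23.6] [ 368.1 -150.8    8. ] [ 489.7 -100.   152.7]
scale 3994 [ 528.4 -266.8   27.8] [ 484.2 -314.     8. ] [ 557.4 -189.5   44.5]
```

```bash
python3 - <<'E'
from h import *
c,im,d=snap('wrist')
v,u=np.mgrid[0:384,0:512]; m=(d>0)
P=atd(c,np.c_[u[m],v[m]],d[m]).reshape(-1,3)
a=np.radians(20.2); o=np.array([484.8,-182.7,0]); X=np.array([np.cos(a),np.sin(a),0]);Y=np.array([-X[1],X[0],0])
x=(P-o)@X;y=(P-o)@Y;z=P[:,2]
for lo in range(20,75,5):
  for sg in (1,-1):
    k=(abs(x)<14)&(sg*y>lo)&(sg*y<=lo+5)
    if k.any(): print(sg,lo,k.sum(),np.round(np.percentile(z[k],[5,50,99]),1))
s=state();print(s['tcp_pos'],s['eef_rot'],dp([484.8,-182.7,80]))
E
```

```text
1 20 133 [-1.8  0.3 43.5]
-1 20 162 [-1.6  3.  42.7]
1 25 192 [-1.8 23.  44.6]
-1 25 179 [-1.5 22.4 44.1]
1 30 118 [-2.1 -0.9 17.7]
-1 30 82 [-2.  -0.8 41.2]
1 35 111 [-2.  -0.9  0.6]
-1 35 112 [-2.  -0.9  0.3]
1 40 123 [-1.8 -0.8  0.6]
-1 40 115 [-2.1 -1.   0.2]
1 45 126 [-2.1 -0.8  0.7]
-1 45 118 [-2.2 -1.2  0.3]
1 50 123 [-2.2 -1.   0.4]
-1 50 114 [-2.3 -1.1  0.5]
1 55 109 [-2.  -0.8  0.3]
-1 55 117 [-2.3 -1.1  0.7]
1 60 116 [-2.  -1.   0.4]
-1 60 135 [-2.2 -0.9 20.1]
1 65 124 [-1.8 -0.9  0.4]
-1 65 300 [-1.8 11.2 25. ]
1 70 122 [-2.2 -1.   0.4]
-1 70 235 [-1.7 22.2 26. ]
[ 510.75967775 -146.91535923  138.20297333] [ 3.14148123e+00 -7.57405978e-05  3.86269908e-01] [-37.53275128  23.36163099  58.20273419]
```

>>> step_arm:
  targets:
    - {"dp": [-19, 12, 15], "spin": 1.8, "claw": 1}
    - {"dp": [-37.5, 23.4, 40], "spin": 1.8, "claw": 1}
    - {"dp": [-37.5, 23.4, 75], "spin": 1.8, "claw": 1}
    - {"dp": [-37.5, 23.4, 75], "spin": 1.8, "claw": 1}

```text
time: 2.02
tcp_pos: [479.9, -181.0, 57.2]
eef_rot: [-3.134, 0.007, 0.352]
wrist_force: [-1.8, 0.6, -0.2]
grip_width: 85.3
gripper_force: 0.0
```

```bash
python3 - <<'E'
from h import *
s=state();print(s['tcp_pos'],s['eef_rot'])
c,im,d=snap('wrist','w2.png')
v,u=np.mgrid[0:384,0:512]; m=(d>0)
P=atd(c,np.c_[u[m],v[m]],d[m]).reshape(-1,3)
a=s['eef_rot'][2]; o=s['tcp_pos']*[1,1,0]; X=np.array([np.cos(a),np.sin(a),0]);Y=np.array([-X[1],X[0],0])
x=(P-o)@X;y=(P-o)@Y;z=P[:,2]
for sg in (1,-1):
    k=(abs(x)<16)&(sg*y>15)&(sg*y<40)&(z>36)&(z<48)
    print(sg,k.sum(),'x',np.percentile(x[k],[2,50,98]),'y',np.percentile(y[k],[2,50,98]))
print(dp([*s['tcp_pos'][:2],14]))
E
```

```text
[ 479.8753843  -180.96862363   57.17828386] [-3.13357061  0.00689533  0.35236688]
1 191 x [-2.82467333  4.04952326  9.34100588] y [19.38456885 22.54640317 26.27310209]
-1 197 x [-2.95651348  4.1735031   8.8439801 ] y [-33.57627695 -30.04607215 -26.95497207]
[-1.15314536 -0.44476506 45.87607299]
```

View pics/w2.png

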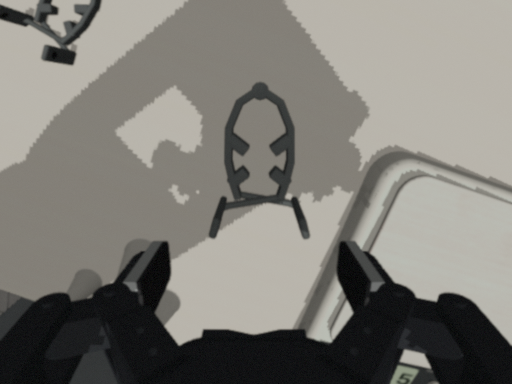

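```bash
python3 - <<'E'
from h import *
for i in range(2):
  s=state();print(s['time'],s['tcp_pos'],s['eef_rot'],s['joint_positions'],s['joint_velocities'],dp([484.5,-183,14],s)); imaging.snapshot('side')
E
```

```text
2.0667 [ 481.44034102 -181.17992777   59.86554147] [-3.13518007  0.00528588  0.35273845] [-5.13417820e-01  1.61417084e-01  1.94275437e+00  1.46615414e-04
  1.04573056e+00  7.04582984e-01] [ 0.01824389 -0.05013609 -0.06519088  0.00464598  0.02867131  0.0061989 ] [ 2.48490533  3.05900558 45.83437357]
2.1167 [ 483.53482525 -181.93711175   62.28235139] [-3.13855102e+00  2.35314754e-03  3.53107736e-01] [-5.12728730e-01  1.59222986e-01  1.93983031e+00  2.06501281e-04
  1.04638084e+00  7.04859700e-01] [ 0.01118683 -0.04041645 -0.05080328  0.00085169  0.0004684   0.00321697] [ 0.65167663  1.47792977 48.27667957]
```

>>> step_arm:
  targets:
    - {"dp": [0, 0, 18], "spin": 0, "claw": 1}
    - {"dp": [0, 0.3, 36], "spin": 0, "claw": 1}
    - {"dp": [0, 0.3, 48], "spin": 0, "claw": 1}
    - {"dp": [0, 0.3, 48], "spin": 0, "claw": 1}
    - {"dp": [0, 0.3, 48], "spin": 0, "claw": 1}

```text
time: 2.58
tcp_pos: [485.4, -182.9, 16.0]
eef_rot: [3.141, -0.0, 0.353]
wrist_force: [-1.3, -0.2, 0.1]
grip_width: 85.4
gripper_force: 0.0
```

>>> step_arm:
  targets:
    - {"dp": [0, 0, 0], "spin": 0, "claw": 0.5}
    - {"dp": [0, 0, 0], "spin": 0, "claw": 0.3}
    - {"dp": [0, 0, 0], "spin": 0, "claw": 0.1}
    - {"dp": [0, 0, 0], "spin": 0, "claw": -0.1}
    - {"dp": [0, 0, 0], "spin": 0, "claw": -0.1}
  squeeze: 50

```text
time: 3.0
tcp_pos: [486.0, -184.1, 17.1]
eef_rot: [3.139, -0.001, 0.353]
wrist_force: [-2.2, -0.8, 8.0]
grip_width: 38.7
gripper_force: 5.6
```

```bash
python3 - <<'E'
from h import *
s=state();print(s['tcp_pos'],s['eef_rot'],s['grip_width'],s['gripper_force'],s['wrist_force'])
c,im,d=snap('wrist','w3.png')
E
```

```text
[ 485.99031365 -184.07438794   17.08229664] [ 3.13891241e+00 -1.35233589e-03  3.52769921e-01] 38.70000262206663 5.647531058639288 [-2.15662101 -0.77273062  7.99400435]
```

View pics/w3.png

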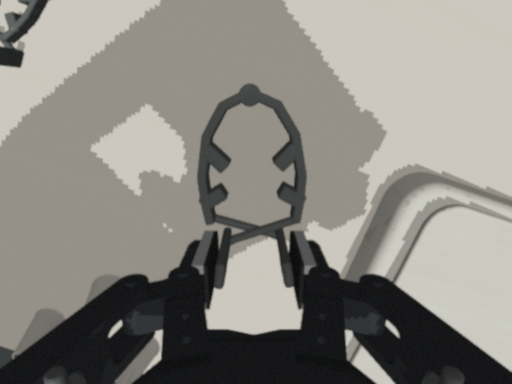

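The ears at (225,258) and (283,258) sit between the pads, and the ring is opening symmetrically with its hinge at (250,95). I'll close fully and lift.

>>> step_arm:
  targets:
    - {"dp": [0, 0, 0], "claw": -0.3}
    - {"dp": [0, 0, 0], "claw": -0.6}
    - {"dp": [0, 0, 0], "claw": -1}
    - {"dp": [0, 0, 0], "claw": -1}
    - {"dp": [0, 0, 0], "claw": -1}
  squeeze: 70

```text
validation failed for argument at $.ta...
```

>>> step_arm:
  targets:
    - {"dp": [0, 0, 0], "claw": -1}
    - {"dp": [0, 0, -15], "claw": -1}
    - {"dp": [0, 0, -40], "claw": -1}
    - {"dp": [0, 0, -80], "claw": -1}
    - {"dp": [0, 0, -120], "claw": -1}

```text
validation failed for argument at $.ta...
```

```bash
python3 - <<'E'
from h import *
c,im,d=snap('wrist','w4.png')
c2,im2,_=snap('scene','s4.png'); 
for cam in('scene','side'):
    if cam=='side': c2,im2,_=snap('side','d4.png')
    for q in('spindle_groove','clip_bore'):
        for r in nets.mark_of(cam,q)[:2]: print(cam,q,r['p'],r['position'],atz(c2,r['position'],62)[0])
s=state();print(s['tcp_pos'],s['eef_rot'],s['grip_width'],s['gripper_force'],s['joint_positions'])
print(np.linalg.inv(c['view']))
cv2.imwrite('pics/b.png',np.vstack([im[:,:,::-1]]))
E
```

```text
scene clip_bore 0.7 [304.9, 277.9] [ 499.97951333 -208.03464563   62.        ]
side clip_bore 0.91 [275.2, 277.1] [ 500.16620144 -228.16374225   62.        ]
[ 485.98769516 -184.0684896    17.08264666] [ 3.13894818e+00 -1.46250553e-03  3.52655810e-01] 38.68370006321616 5.666112166363746 [-5.13496418e-01  2.37432088e-01  1.95165914e+00 -7.36390888e-04
  9.49539530e-01  7.05073768e-01]
[[ 3.43900843e-01 -8.97367738e-01 -2.76520076e-01  5.56515351e+02]
 [-9.39002337e-01 -3.27830949e-01 -1.03930169e-01 -1.58361655e+02]
 [ 2.61174201e-03  2.95394670e-01 -9.55371743e-01  1.59081906e+02]
 [ 0.00000000e+00  0.00000000e+00  0.00000000e+00  1.00000000e+00]]
```

View pics/b.png

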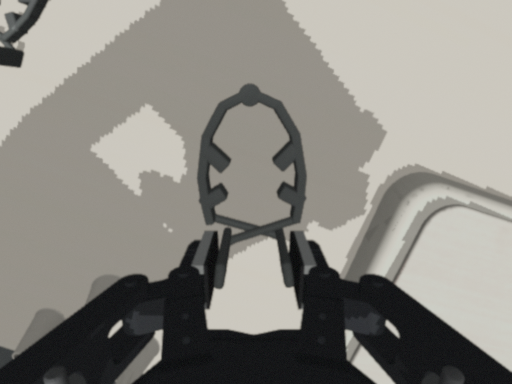

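Spin is required in every row, so both calls were refused and nothing changed. I'll send them again with it.

>>> step_arm:
  targets:
    - {"dp": [0, 0, 0], "spin": 0, "claw": -0.3}
    - {"dp": [0, 0, 0], "spin": 0, "claw": -0.6}
    - {"dp": [0, 0, 0], "spin": 0, "claw": -1}
    - {"dp": [0, 0, 0], "spin": 0, "claw": -1}
    - {"dp": [0, 0, 0], "spin": 0, "claw": -1}
  squeeze: 70

```text
time: 3.82
tcp_pos: [485.8, -183.9, 17.7]
eef_rot: [3.14, -0.001, 0.353]
wrist_force: [-6.0, 0.9, 15.4]
grip_width: 7.3
gripper_force: 68.9
```

>>> step_arm:
  targets:
    - {"dp": [0, 0, 0], "spin": 0, "claw": -1}
    - {"dp": [0, 0, -15], "spin": 0, "claw": -1}
    - {"dp": [0, 0, -40], "spin": 0, "claw": -1}
    - {"dp": [0, 0, -80], "spin": 0, "claw": -1}
    - {"dp": [0, 0, -120], "spin": 0, "claw": -1}

```text
time: 4.23
tcp_pos: [483.5, -182.3, 135.7]
eef_rot: [-3.139, 0.002, 0.353]
wrist_force: [0.7, 0.7, -0.5]
grip_width: 6.6
gripper_force: 69.1
```

```bash
python3 - <<'E'
from h import *
c,im,d=snap('wrist','w5.png')
for cam in('scene','side'):
    c2,im2,d2=snap(cam,cam+'5.png')
    for r in nets.mark_of(cam,'spindle_groove')[:2]: print(cam,r['p'],r['position'],atz(c2,r['position'],62)[0])
    if cam=='side': S=im2
    v,u=np.mgrid[0:384,0:512]; m=d2>0
    P=atd(c2,np.c_[u[m],v[m]],d2[m]).reshape(-1,3)
    k=(np.hypot(P[:,0]-598,P[:,1]-232)<60)&(P[:,2]>76)&(P[:,2]<110); Q=P[k]
    if len(Q): print('head pts',k.sum(),Q.mean(0),np.percentile(Q,[5,95],axis=0))
s=state();print(s['tcp_pos'],s['eef_rot'],s['grip_width'],s['gripper_force'],s['wrist_force'])
cv2.imwrite('pics/c.png',cv2.resize(np.hstack([im,S])[:,:,::-1],(800,300)))
E
```

```text
scene 0.97 [241.3, 138.6] [596.2958072  228.37027321  62.        ]
head pts 123 [592.74096511 215.23004422  88.32526023] [[582.52117831 207.04957833  77.63429912]
 [605.26054544 225.14758281  98.73382065]]
[ 484.63735847 -182.88782254  135.16593034] [ 3.14131660e+00 -1.87006721e-04  3.52565779e-01] 6.656502899877834 69.17717415912193 [-0.73250597 -0.06825157 -1.05705619]
```

View pics/c.png

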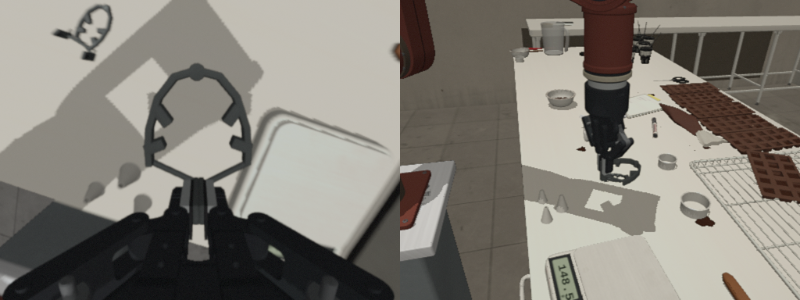

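Lifted and spread, with the ears gripped and the ring hanging forward. Now I'll measure its pose in the tool frame.

```bash
cat >> h.py <<'E'
def toolpts(c,d,s):
    v,u=np.mgrid[0:384,0:512]; m=d>0
    P=atd(c,np.c_[u[m],v[m]],d[m]).reshape(-1,3)
    R=Ro.from_euler('xyz',s['eef_rot']).as_matrix()
    return (P-s['tcp_pos'])@R, np.c_[u[m],v[m]]
E
python3 - <<'E'
from h import *
s=state();c,im,d=snap('wrist')
Q,uv=toolpts(c,d,s)
k=(uv[:,0]>180)&(uv[:,0]<325)&(uv[:,1]>75)&(uv[:,1]<215)&(abs(Q[:,2])<45)
A=Q[k];print(len(A),np.percentile(A,[1,50,99],axis=0))
M=np.c_[A[:,:2],np.ones(len(A))];p=np.linalg.lstsq(M,A[:,2],rcond=None)[0];print('plane z=',p)
for lo in range(0,100,8):
    b=A[(A[:,0]>=lo)&(A[:,0]<lo+8)]
    if len(b)>3:
        l=b[b[:,1]<0];r=b[b[:,1]>=0]
        f=lambda q:np.round([q[:,1].min(),q[:,1].max(),np.median(q[:,2])],1) if len(q) else None
        print(lo,f(l),f(r))
E
```

```text
5366 [[ 13.7579869  -36.18088375   5.1138922 ]
 [ 50.43922065  -0.59966471   6.86826051]
 [ 82.956424    36.98684277  16.78780516]]
plane z= [-2.64471915e-02 -7.84223951e-04  9.00401145e+00]
8 [-37.2 -19.7  13.4] [24.1 36.8  7.9]
16 [-37.5 -27.5   6.8] [28.5 38.1  7.2]
24 [-37.8 -22.3   6.5] [22.9 38.4  6.8]
32 [-36.2 -23.5   6.9] [23.5 37.9  7.3]
40 [-35.7 -16.9   6.6] [17.5 36.5  7. ]
48 [-33.5 -16.8   6.7] [16.8 34.4  6.9]
56 [-31.1 -22.3   6.8] [21.8 31.5  7.1]
64 [-27.9 -15.6   6.7] [15.4 28.3  7. ]
72 [-21.6  -0.1   6.8] [ 0.4 21.3  6.9]
80 [-11.9  -0.1   6.8] [ 0.4 10.7  7. ]
```

```bash
python3 - <<'E'
from h import *
s=state();c,im,d=snap('wrist')
Q,uv=toolpts(c,d,s)
A=Q[(Q[:,2]>4)&(Q[:,2]<9.5)&(abs(Q[:,1])<45)&(Q[:,0]>10)&(Q[:,0]<95)][:,:2]
g=np.mgrid[20:60:.5,-8:8:.5].reshape(2,-1).T
D=np.linalg.norm(g[:,None]-A[None],axis=2); r=D.min(1); i=r.argmax()
print(g[r>r[i]-.4].mean(0),g[i],r[i],'xmax',A[:,0].max())
w=np.linalg.norm(A-g[i],axis=1); print(A[np.argsort(w)[:400:12]].round(1).tolist())
for yaw in (0.353,):
  xc=g[i][0]
  R=Ro.from_euler('xyz',[np.pi,0,yaw]).as_matrix()
  print('tcp for spindle (597,230):',np.array([597,230,0])-R@np.array([xc,0,0]))
E
```

```text
[28.98529412  0.22058824] [25.5  0. ] 22.76921481135019 xmax 84.72177161604566
[[29.1, -22.5], [11.6, 18.8], [29.0, 23.6], [31.3, -23.5], [10.6, 19.3], [10.1, 19.3], [32.6, -23.8], [10.9, 20.5], [10.6, 20.5], [30.9, 25.0], [32.0, 24.9], [28.6, -25.7], [34.3, 24.6], [13.3, 23.3], [30.0, -26.0], [28.9, 26.3], [34.6, -25.2], [10.2, 22.1], [32.4, -26.2], [31.0, -26.6], [10.2, 22.7], [30.7, -27.0], [13.5, 24.9], [46.1, -18.6], [47.6, -17.0], [15.4, 26.1], [45.1, -20.1], [30.3, -27.8], [48.2, 16.9], [47.0, 18.7], [33.5, -27.4], [34.7, -27.1], [48.5, 17.1], [45.9, 20.3]]
tcp for spindle (597,230): [5.73072335e+02 2.21184283e+02 7.85779417e-32]
```

>>> step_arm:
  targets:
    - {"dp": [11, -17, -25], "spin": 0, "claw": -1}
    - {"dp": [26, -42, -25], "spin": 0, "claw": -1}
    - {"dp": [43, -70, -25], "spin": 0, "claw": -1}
    - {"dp": [62, -101, -25], "spin": 0, "claw": -1}
    - {"dp": [82, -132, -25], "spin": 0, "claw": -1}

```text
time: 5.0
tcp_pos: [515.0, -29.4, 158.2]
eef_rot: [-3.14, 0.003, 0.351]
wrist_force: [0.5, -0.3, -1.0]
grip_width: 6.8
gripper_force: 69.1
```

>>> step_arm:
  targets:
    - {"dp": [19, -31, 0], "spin": 0, "claw": -1}
    - {"dp": [38, -62, 0], "spin": 0, "claw": -1}
    - {"dp": [57, -93, 0], "spin": 0, "claw": -1}
    - {"dp": [76, -122, 0], "spin": 0, "claw": -1}
    - {"dp": [91, -146, 0], "spin": 0, "claw": -1}

```text
time: 5.42
tcp_pos: [550.0, 140.1, 157.9]
eef_rot: [-3.14, 0.003, 0.354]
wrist_force: [-0.7, -0.1, -1.2]
grip_width: 6.9
gripper_force: 69.1
```

>>> step_arm:
  targets:
    - {"dp": [15, -25, 0], "spin": 0, "claw": -1}
    - {"dp": [28, -46, 0], "spin": 0, "claw": -1}
    - {"dp": [37, -60, 0], "spin": 0, "claw": -1}
    - {"dp": [42.5, -70, 0], "spin": 0, "claw": -1}
    - {"dp": [42.5, -70, 0], "spin": 0, "claw": -1}

```text
time: 5.83
tcp_pos: [565.9, 219.8, 158.2]
eef_rot: [-3.141, 0.003, 0.355]
wrist_force: [-0.0, -0.0, -0.7]
grip_width: 6.8
gripper_force: 69.2
```

```bash
python3 - <<'E'
from h import *
imaging.snapshot('scene');imaging.snapshot('scene')
s=state();c,im,d=snap('wrist','w6.png')
print(s['tcp_pos'],s['eef_rot'],s['grip_width'])
Q,uv=toolpts(c,d,s); R=Ro.from_euler('xyz',s['eef_rot']).as_matrix(); P=Q@R.T+s['tcp_pos']
for r in nets.mark_of('wrist','spindle_groove')[:2]: print(r['p'],r['position'],atz(c,r['position'],62)[0])
ring=(Q[:,2]>4)&(Q[:,2]<9.5)&(abs(Q[:,1])<45)&(Q[:,0]>10)
for a,b in ((76,84.5),(85,92),(92,97),(97,103)):
    k=(np.hypot(P[:,0]-597,P[:,1]-230)<40)&(P[:,2]>a)&(P[:,2]<b)
    if k.any():print(a,b,k.sum(),P[k].mean(0).round(1),P[k].min(0).round(1),P[k].max(0).round(1),'tool',Q[k].mean(0).round(1))
E
```

```text
[566.09322023 217.49306837 158.76015959] [3.14138989e+00 2.63099197e-03 3.53091261e-01] 7.1238553215310265
0.65 [260.9, 156.9] [596.53645616 221.50461992  62.        ]
76 84.5 139 [604.1 225.   82.8] [582.7 206.2  76.3] [614.1 237.6  84.5] tool [38.4  6.1 75.9]
85 92 560 [600.5 222.8  88.3] [584.  206.9  85. ] [613.2 236.6  92. ] tool [34.3  6.9 70.4]
92 97 371 [599.8 222.5  94.8] [588.2 211.4  92. ] [608.8 232.8  97. ] tool [33.5  6.9 63.9]
97 103 239 [598.5 221.9  97.7] [591.2 214.9  97. ] [605.6 229.3  98.8] tool [32.1  7.  61. ]
```

View pics/w6.png

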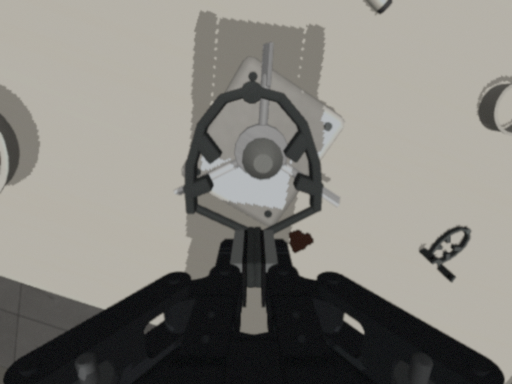

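The head, at (262,155), sits about 7 mm to the tool's +y side of the ring's centre. I'll correct that, come down to just above it and recheck.

>>> step_arm:
  targets:
    - {"dp": [-0.7, 7, 0], "spin": 0, "claw": -1}
    - {"dp": [-0.7, 7, 15], "spin": 0, "claw": -1}
    - {"dp": [-0.7, 7, 30], "spin": 0, "claw": -1}
    - {"dp": [-0.7, 7, 36], "spin": 0, "claw": -1}
    - {"dp": [-0.7, 7, 36], "spin": 0, "claw": -1}

```text
time: 6.45
tcp_pos: [567.4, 209.7, 122.2]
eef_rot: [-3.141, 0.004, 0.351]
wrist_force: [-0.4, -0.6, -1.3]
grip_width: 6.7
gripper_force: 69.2
```

```bash
cat > chk.py <<'E'
from h import *
imaging.snapshot('scene');imaging.snapshot('scene')
s=state();c,im,d=snap('wrist','w7.png')
print(s['tcp_pos'],s['eef_rot'],s['grip_width'],s['wrist_force'])
Q,uv=toolpts(c,d,s); R=Ro.from_euler('xyz',s['eef_rot']).as_matrix(); P=Q@R.T+s['tcp_pos']
k=(np.hypot(P[:,0]-598.4,P[:,1]-222)<12)&(P[:,2]>96.5)&(P[:,2]<101)
print('top',k.sum(),P[k].mean(0).round(1),'tool',Q[k].mean(0).round(1))
A=Q[(Q[:,2]>3)&(Q[:,2]<10.5)&(abs(Q[:,1])<45)&(Q[:,0]>15)&(Q[:,0]<95)]
for q,y in (((24,38),1),((24,38),-1),((42,54),1),((42,54),-1)):
    b=A[(A[:,0]>q[0])&(A[:,0]<q[1])&(A[:,1]*y>0)]; t=b[np.argsort(np.linalg.norm(b[:,:2]-[32.8,0],axis=1))[:10]]; print(t.mean(0).round(1))
print('ring z plane',np.linalg.lstsq(np.c_[A[:,:2],np.ones(len(A))],A[:,2],rcond=None)[0],A[:,0].max())
E
python3 chk.py
```

```text
[568.78839962 210.52823755 124.41268306] [3.14151501e+00 1.45413961e-04 3.51749243e-01] 6.954717396588712 [-0.15692967 -0.42825192 -1.12097883]
top 441 [598.8 222.   97.4] tool [32.1 -0.4 27. ]
[30.5 23.4  7.8]
[ 30.1 -22.8   8.1]
[47.9 17.7  6.9]
[ 47.2 -17.8   7.1]
ring z plane [4.85608494e-04 5.11812791e-03 6.84840659e+00] 84.72637822815427
```

Centred to within 0.5 mm and level. Lowering over the head.

>>> step_arm:
  targets:
    - {"dp": [-0.3, -0.4, 12], "spin": 0, "claw": -1}
    - {"dp": [-0.3, -0.4, 25], "spin": 0, "claw": -1}
    - {"dp": [-0.3, -0.4, 38], "spin": 0, "claw": -1}
    - {"dp": [-0.3, -0.4, 47], "spin": 0, "claw": -1}
    - {"dp": [-0.3, -0.4, 50.5], "spin": 0, "claw": -1}

```text
time: 7.02
tcp_pos: [566.3, 211.1, 70.4]
eef_rot: [-3.141, 0.005, 0.353]
wrist_force: [-1.0, 0.2, -1.0]
grip_width: 6.8
gripper_force: 69.2
```

>>> step_arm:
  targets:
    - {"dp": [0, 0, 0], "spin": 0, "claw": -1}
    - {"dp": [0, 0, 0], "spin": 0, "claw": -1}

```text
time: 7.18
tcp_pos: [568.0, 211.5, 73.2]
eef_rot: [-3.142, 0.001, 0.353]
wrist_force: [-0.1, 0.8, -0.5]
grip_width: 6.5
gripper_force: 69.1
```

```bash
python3 chk.py
```

```text
[568.78176775 211.66253765  74.22570242] [ 3.14148239e+00 -1.06608812e-03  3.52553299e-01] 6.230991427224282 [ 0.4140977  -0.3150418  -1.70678634]
top 803 [599.1 222.   97.4] tool [ 32.    0.7 -23.2]
[30.5 23.3  7.5]
[ 30.1 -22.8   7.8]
[47.8 17.8  7.5]
[ 47.2 -17.8   7. ]
ring z plane [7.34025075e-04 5.63268406e-03 6.80037714e+00] 84.67547989241788
```

View pics/w7.png

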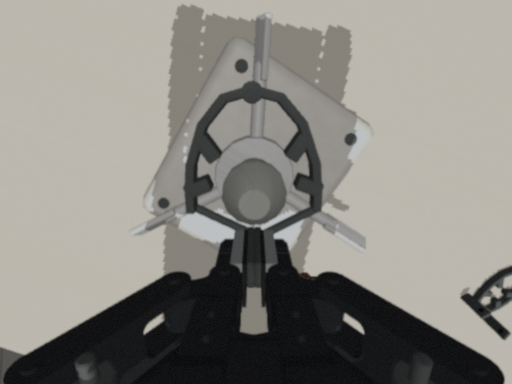

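The ring surrounds the groove: its top is at 67 mm, under the head's lower edge at 74, and it is centred. I'll release slowly, lowering the tool to offset the pads' backward swing.

>>> step_arm:
  targets:
    - {"dp": [0, 0.5, 2], "spin": 0, "claw": -1}
    - {"dp": [0, 0.5, 2.5], "spin": 0, "claw": -0.7}
    - {"dp": [0, 0.5, 3], "spin": 0, "claw": -0.6}
    - {"dp": [0, 0.5, 3.5], "spin": 0, "claw": -0.5}
    - {"dp": [0, 0.5, 4], "spin": 0, "claw": -0.4}
  squeeze: 25

```text
time: 7.75
tcp_pos: [568.4, 211.0, 69.7]
eef_rot: [-3.142, -0.0, 0.353]
wrist_force: [0.0, 0.1, -0.1]
grip_width: 25.6
gripper_force: 4.4
```

>>> step_arm:
  targets:
    - {"dp": [0, 0, 0.5], "spin": 0, "claw": -0.25}
    - {"dp": [0, 0, 1], "spin": 0, "claw": -0.1}
    - {"dp": [0, 0, 1.5], "spin": 0, "claw": 0.05}
    - {"dp": [0, 0, 2], "spin": 0, "claw": 0.2}
    - {"dp": [0, 0, 3], "spin": 0, "claw": 0.35}

```text
time: 8.17
tcp_pos: [568.7, 211.1, 66.8]
eef_rot: [3.142, -0.001, 0.353]
wrist_force: [0.4, -0.6, -0.0]
grip_width: 57.5
gripper_force: 0.0
```

>>> step_arm:
  targets:
    - {"dp": [0, 0, 1], "spin": 0, "claw": 0.5}
    - {"dp": [0, 0, 2], "spin": 0, "claw": 0.7}
    - {"dp": [0, 0, 2], "spin": 0, "claw": 1}
    - {"dp": [0, 0, 2], "spin": 0, "claw": 1}
    - {"dp": [0, 0, 2], "spin": 0, "claw": 1}

```text
time: 8.58
tcp_pos: [568.4, 211.0, 64.7]
eef_rot: [-3.142, -0.0, 0.353]
wrist_force: [0.0, -0.0, -0.1]
grip_width: 85.7
gripper_force: 0.0
```

```bash
python3 - <<'E'
from h import *
s=state();print(s['time'],s['tcp_pos'],s['grip_width'],s['gripper_force'],s['wrist_force'])
c,im,d=snap('wrist'); c2,S,_=snap('side')
cv2.imwrite('pics/e.png',cv2.resize(np.hstack([im,cv2.resize(S[100:220,180:340],(512,384))])[:,:,::-1],(800,300)))
E
```

```text
8.5833 [568.43520406 211.01327532  64.67979826] 85.65295595458247 0.0 [ 0.01647955 -0.03499353 -0.05000817]
```

View pics/e.png

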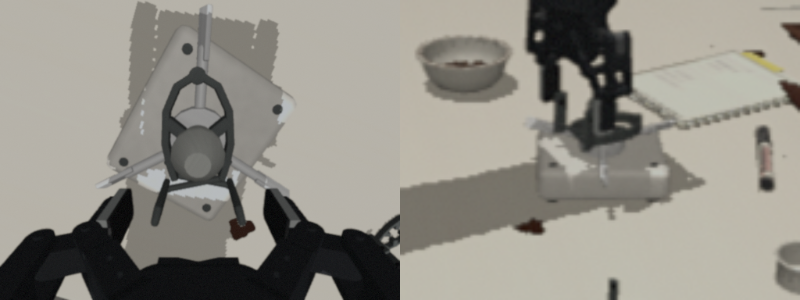

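The ring has closed round the spindle below the head, which shows at (197,160), and both ears are clear of the pads. I'll go straight up and check that it is level.

>>> step_arm:
  targets:
    - {"dp": [0, 0, -10], "spin": 0, "claw": 1}
    - {"dp": [0, 0, -30], "spin": 0, "claw": 1}
    - {"dp": [0, 0, -60], "spin": 0, "claw": 1}
    - {"dp": [0, 0, -95], "spin": 0, "claw": 1}
    - {"dp": [0, 0, -120], "spin": 0, "claw": 1}

```text
time: 9.1
tcp_pos: [569.2, 211.2, 188.4]
eef_rot: [3.141, -0.003, 0.353]
wrist_force: [0.8, -0.3, 1.0]
grip_width: 85.6
gripper_force: 0.0
```

```bash
python3 - <<'E'
from h import *
imaging.snapshot('scene');imaging.snapshot('scene');imaging.snapshot('scene')
s=state();c,im,d=snap('wrist'); c2,S,_=snap('side')
print(s['tcp_pos'])
Q,uv=toolpts(c,d,s); R=Ro.from_euler('xyz',s['eef_rot']).as_matrix(); P=Q@R.T+s['tcp_pos']
u=(P-[598.9,222,0])@np.array([.938,.346,0]); w=(P-[598.9,222,0])@np.array([-.346,.938,0])
g=im[uv[:,1],uv[:,0]].mean(1)
k=(P[:,2]>53)&(P[:,2]<73)&(g<90)&(u>-25)&(u<60)&(abs(w)<40)
for lo in range(-25,60,10):
  for sg in (-1,1):
    b=k&(u>=lo)&(u<lo+10)&(w*sg>0)
    if b.sum()>5: print(lo,sg,b.sum(),np.percentile(P[b,2],[10,50,90]).round(1),np.percentile(w[b],[2,98]).round(1))
b=(P[:,2]>76)&(u<-20)&(u>-60)&(abs(w)<45)&(g<90)
for sg in(-1,1):
  q=b&(w*sg>0); print('ear',q.sum(),u[q].mean(),w[q].mean(),P[q,2].max())
cv2.imwrite('pics/f.png',cv2.resize(np.hstack([im,cv2.resize(S[100:220,180:340],(512,384))])[:,:,::-1],(800,300)))
E
```

```text
[570.5855036  211.55832359 189.02679629]
-25 -1 65 [59.9 62.1 63.3] [-20.9  -9.1]
-25 1 64 [55.5 62.2 63.4] [10.  20.6]
-15 -1 61 [60.9 62.1 62.9] [-22.9 -15.4]
-15 1 57 [61.  62.1 63.1] [15.2 22.4]
-5 -1 56 [59.3 61.6 62.9] [-23.7 -19.2]
-5 1 58 [60.5 61.8 62.6] [19.1 23.4]
5 -1 136 [60.2 61.5 62.5] [-23.6  -9.8]
5 1 136 [60.5 61.5 62.5] [10.  24.1]
15 -1 78 [59.5 61.2 62.1] [-22.5 -14.9]
15 1 78 [59.6 61.  62.1] [14.8 22.9]
25 -1 66 [59.9 60.9 61.5] [-20.5 -12.7]
25 1 68 [59.7 60.6 61.5] [12.9 20.8]
35 -1 106 [59.6 60.6 61.5] [-15.8  -0.3]
35 1 106 [59.4 60.5 61.5] [ 0.6 16.1]
45 -1 29 [59.4 60.4 61.2] [-5.3 -0.4]
45 1 29 [59.6 60.3 61. ] [0.5 5.5]
ear 4121 -24.50632458954203 -23.81346253122431 280.2366359880939
ear 3933 -24.662367628369473 23.632845712217353 279.9658670020903
```

View pics/f.png

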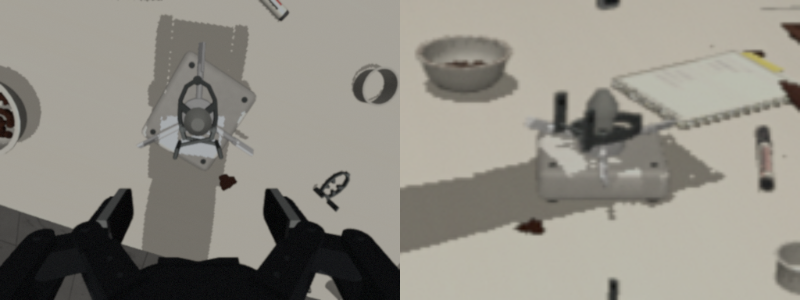

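The clip rests on the hub with its top at 61–62 mm. It is level and closed round the spindle, and the smaller clip is untouched.

```bash
python3 -c "
from station import workorder
print(workorder.job_done())"
```

```text
the job is handed in; nothing more can be done
None
```

The larger clip is in the spindle's groove, resting on the hub, level to within about 2 degrees and closed; it has been let go, the smaller clip was left where it lay, and the job was handed in at about 9.5 s of the 45 s allowed.

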